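Tuck a flashing under a lapped slate and hold it flat

ROBOT

A 6-joint arm with a two-finger parallel gripper is mounted at the origin on a cart in front of the work surface, level with it; the furniture and walls round the work are solid. World frame = base frame: x ahead of the robot, y to its left, z up, the work surface at z = 0. Lengths are in mm, angles in rad, forces in N, time in s.
With the tool pointing down it reaches from about 300 to 775 mm from the base axis. Payload 14.6 kg.
Tool frame: the origin (TCP) lies at the very end of the fingers, on their centre line; the grasp point (between the pads) lies 19 mm behind it; z points along the fingers, y is the line along which they close (so a half turn about z gives the same grasp; the last joint's range is limited). The gripper opens to 94 mm and grips with 3 to 60 N. Pads are 16 mm wide; open, the fingers measure 119 mm over their backs; the gripper's body (75 mm by 177 mm) begins 78 mm behind the grasp point.
Start: joints at [-1.357, 0.3, 1.521, -0, 1.321, -0.067], TCP at [152.412, -528.451, 205.446] pointing down, gripper open.
Joint ranges: [-3.03, 3.03], [-0.79, 2.21], [0.23, 2.52], [-1.04, 4.18], [0, 3.07], [-2.55, 2.55]. Speed limits (rad/s): [2.22, 2.22, 2.57, 3.14, 3.14, 3.14].

INTERFACE

Orientations are given as [roll, pitch, yaw] about the fixed x, y, z axes, in that order (R = Rz(yaw) Ry(pitch) Rx(roll)).
In Python, from cell import manip, eyes, ticket gives the robot as it stands. The module is installed in compiled form; this text tells all that it offers.
- The arm moves only by the tool arm_command, never from a script. Its argument "plan" is a list of rows, each a list of 5 numbers: the opening, from -1 (shut) to 1 (fully open), then the shift along the tool's x, y, z in m, then the turn about the tool's z in rad. In form: [[jaw, dx, dy, dz, roll], ...]. A call has 1 to 20 rows; each row shifts and turns the commanded pose from where the row before left it, along the tool's axes as they then stand; what a row does not reach is not made up. A row lasts 1/8 s, in which the tool goes at most 62.5 mm and 10.7 degrees, less where a joint would pass 70% of its speed; a pose out of reach is approached as far as the arm can. A call is refused whole if a number of a shift passes 0.0625 or a number of a turn 0.188, either way. A call with a gripper value outside its range is refused whole. The fingers move at their own pace and stop on an object; "newtons" is the grip in N (left out, the last holds). Time passes only in rows, so rows that do not move let the fingers close. It gives the time, the measured TCP pose, the force, the opening and the grip force at its end, in the units of the state.
- manip.read_state(): the state, without advancing time (a new reading comes with each control period).
- eyes.camera(name): name is "scene" or "top"; returns a dict with "img" (480x640x3 uint8, blue, green, red), "z_map" (480x640 float32, mm along the optical axis (not along the pixel's ray), 0 where there is no reading), "fx", "fy", "cx", "cy" (pixels), "dist" ([k1, k2, p1, p2, k3] as OpenCV has them; the pictures are not rectified), "eye" and "orientation" of the camera in the world. Camera axes: x right, y down, z forward; pixel columns grow to the right and rows downward; lengths in mm; the calibration is good to about 2 mm. A picture is of the moment at which its call begins.
- ticket.sign_off(): hands the job in; it is judged then, once.
The state is a dict: "clock": time; "joints": joint angles; "qd": joint speeds; "effort": joint torques, N m; "eef_pos": TCP position; "eef_rot": TCP orientation; "wrist_force": force on the tool from outside, world axes, zero at the start; "moment": the same for the moment, N m; "finger_gap": finger opening in mm; "finger_force": force on a finger pad.
Only numpy, scipy, OpenCV 4.12 (cv2) and the standard library are available. Lean on these libraries where they do the work, as an engineer would, in place of code of your own. Each camera call takes 0.05 s, during which the arm holds its last target. There are 200 camera calls.

TASK

On the lesson's roof sample, tuck the thin edge of the loose metal flashing about 3 cm under the lapped slate shingle, square to it and without lifting the shingle. Then press the flashing flat on the board with a push of about a kilogram's weight, and finish while still holding it pressed there with the gripper; do not let go. Leave the things lying round about where they are.

Things in the scene. Friction and masses are not known exactly. Their poses are not given: they have to be found in the camera images.
- roof_board: the roof sample: plywood board 260 x 260 mm, 18 mm thick, fixed flat on the table, one course of dark slates on its far half; on the right of the table with the flashing on the left, or the other way round. Origin: centre of its underside. x points up the roof (away from the robot, towards the slates), y left, z up; its top face is at z = 18 mm
- pocket_mouth (a point): middle of the mouth of the pocket under the middle slate (the shingle), on the board's top face straight below the shingle's front edge (board frame x = 20, y = 0, z = 18 mm); axes as the board's. Pale wood spacers leave a pocket open towards -x, 9 mm high, 162 mm wide (y -81 to 81), 70 mm deep in x
- shingle (a joint): the shingle (middle slate, 105 mm long in x, 190 mm wide, 6 mm thick, 0.32 kg) is loosely nailed at its far upper edge and tips up freely about it, held down only by its weight: angle in rad, 0 = lying down on its spacers, grows as its front edge is lifted (0.01 rad lifts the edge about 1 mm)
- shingle_edge (a point): the middle of the shingle's front edge, on its upper face, 33 mm above the table when the shingle lies down
- flashing: the flashing: stiff bare aluminium plate 110 x 110 mm, 3 mm thick, 0.12 kg, loose on the table. Origin: centre of its underside, z up. A folded standing seam to grip, 10 mm thick, runs along y over the full width, centred at x = -40 mm, its top at z = 32 mm. The thin edge to tuck is at x = +55 mm, far from the seam; the seam lies on the robot's side
- flashing_seam (a point): the middle of the seam's top (flashing frame x = -40, y = 0, z = 32 mm)
- tuck_corner_left (a point): left end of the thin edge, at the underside (flashing frame x = 55, y = 55, z = 0 mm)
- tuck_corner_right (a point): right end of the thin edge, at the underside (flashing frame x = 55, y = -55, z = 0 mm)
- slate_black: a flat black slate slab, 72 x 122 x 26 mm, loose, behind the roof sample; not part of the job
- tape_roll: a beige roll of masking tape, 67 mm across, 18 mm high, loose on the table, on the left; not part of the job
- gabbro_dark: a dark rough rock, 52 x 74 x 47 mm, loose, on the right; not part of the job
- marker_blue: a white and blue marker pen, 135 mm long, loose, lying at the back; not part of the job
Mind the look-alikes: they are no part of the job. Of the things that look like the flashing, take the one that is farthest from the robot's base at the start.

How it is judged:
By the outcome, as a careful person would: the job done as asked, in the order asked, and still so for the second after the job is handed in, while the arm keeps its last pose, push and grip.
It also fails if it takes over 45 s, if anything falls off the work surface, if the arm or the gripper's body presses on something with over 40 N, if the wrist force passes 120 N, or if a joint passes its speed limit or range.

## Working session

There is one attempt and no reset: what is moved stays moved. The work goes in short steps, Python scripts to look and compute and a tool call to move; the robot and the scene stay as the last step left them, time stands still between calls to the robot, and variables do not carry over. Pictures are saved under pics/ and viewed, at most 10 in all, crops included, and the job is handed in when it is done.

Besides the shell and the picture viewer there is one more tool, called after "Request:" by a JSON object that holds its "api" and its "payload". arm_command: Moves the arm, as the interface text tells. Its arguments: {"type":"object","properties":{"plan":{"type":"array"},"newtons":{"type":"number"}},"required":["plan"]}

```bash
mkdir -p pics; cat > h.py <<'E'
import numpy as np, cv2
from scipy.spatial.transform import Rotation as R
from cell import manip, eyes, ticket
def cam(n):
    c=eyes.camera(n); 
    o=np.array(c["orientation"],float)
    c["R"]=o if o.shape==(3,3) else R.from_euler('xyz',o).as_matrix()
    c["K"]=np.array([[c["fx"],0,c["cx"]],[0,c["fy"],c["cy"]],[0,0,1.]])
    c["d"]=np.array(c["dist"],float); c["e"]=np.array(c["eye"],float); return c
def rays(c,px):
    p=cv2.undistortPoints(np.array(px,np.float64).reshape(-1,1,2),c["K"],c["d"]).reshape(-1,2)
    return np.c_[p,np.ones(len(p))]
def cloud(c):
    h,w=c["z_map"].shape; u,v=np.meshgrid(np.arange(w),np.arange(h))
    r=rays(c,np.c_[u.ravel(),v.ravel()])*c["z_map"].reshape(-1,1)
    return (r@c["R"].T+c["e"]).reshape(h,w,3)
def onplane(c,px,z):
    r=rays(c,px)@c["R"].T; return c["e"]+r*((z-c["e"][2])/r[:,2:])
E
python3 - <<'E'
from h import *
s=manip.read_state(); print(s)
for n in("top","scene"):
    c=cam(n); cv2.imwrite(f"pics/{n}0.png",c["img"]); print(n,c["eye"],c["orientation"],c["fx"],c["cx"],c["cy"],c["dist"])
    np.save(f"{n}0.npy",cloud(c))
E
```

```text
{'clock': 0.0, 'joints': array([-1.35661241e+00,  3.00476046e-01,  1.52160258e+00, -2.61140221e-06,
        1.32071586e+00, -6.65799274e-02]), 'qd': array([-8.62331346e-05,  9.48890495e-04, -1.22033258e-03, -1.33530215e-03,
        1.45381653e-03,  4.83449862e-04]), 'effort': array([-1.01573660e-03, -5.31809378e+01, -3.52740347e+01,  7.07675703e-02,
        2.44266016e-02, -8.34732919e-05]), 'eef_pos': array([ 152.34751636, -528.19127493,  204.87452941]), 'eef_rot': array([-3.14039331e+00, -7.74353662e-05,  2.80764443e-01]), 'wrist_force': array([0.44645712, 0.40278507, 0.39979517]), 'moment': array([0.00206249, 0.05180278, 0.0370336 ]), 'finger_force': 0.0, 'finger_gap': 94.25372939375282}
top [ 410.92943648    7.45404153 1579.51914675] [-3.03671248 -0.00973616 -1.57353437] 471.77365574590686 321.98901866811605 230.9334080879372 [-0.08047541  0.          0.          0.          0.        ]
scene [-81.73234649 911.60145986 884.84221914] [-2.21218575e+00  6.28357409e-05 -2.51690198e+00] 555.4271559954017 317.9900439487332 227.87493549072357 [0.05880448 0.         0.         0.         0.        ]
```

View pics/top0.png

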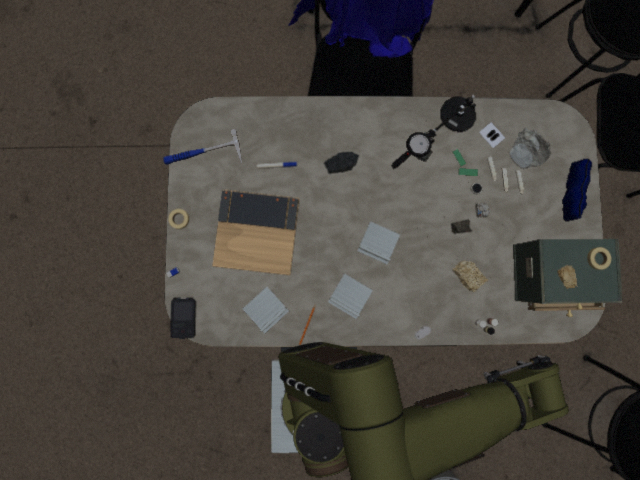

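View pics/scene0.png

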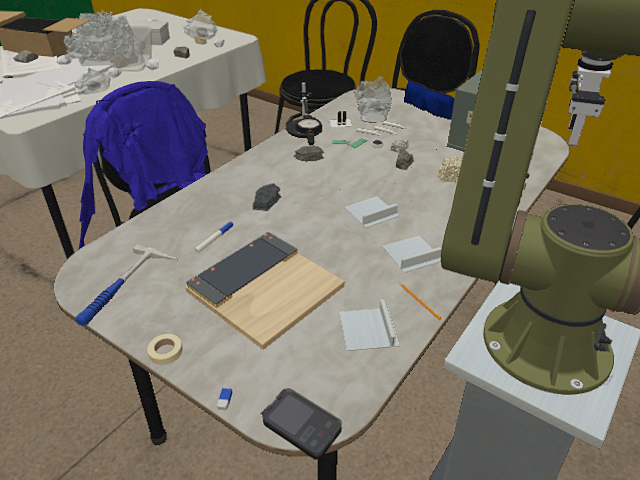

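The top view shows the roof board at about (256,233), with slates on its far side. There are three flashing-like plates: A (379,243), B (350,296) and C (265,310). The robot base is near (320,435), so A looks farthest. I'll measure all three and enlarge A.

```bash
python3 - <<'E'
from h import *
c=cam("top"); s=cam("scene")
print("dist", [ (p.round(0), round(float(np.hypot(*p[:2])))) for p in onplane(c,[(379,243),(350,296),(265,310)],3)])
a=cv2.resize(c["img"][205:285,200:420],None,fx=3.6,fy=3.6,interpolation=cv2.INTER_CUBIC)
b=cv2.resize(s["img"][170:350,180:460],None,fx=2.8,fy=2.8,interpolation=cv2.INTER_CUBIC)[:,:792]
a=cv2.copyMakeBorder(a,0,0,0,0,cv2.BORDER_CONSTANT)
cv2.imwrite("pics/cropA.png",a); cv2.imwrite("pics/cropB.png",b[:600])
P=cloud(c)
for u,v in [(379,238),(375,259),(260,255),(256,210),(330,230)]: print((u,v),P[v,u].round(1))
E
```

```text
dist [(array([ 536., -200.,    3.]), 572), (array([ 359., -101.,    3.]), 373), (array([314., 181.,   3.]), 362)]
(379, 238) [ 552.7 -200.1    2.4]
(375, 259) [ 482.1 -185.7    2.1]
(260, 255) [495.7 197.8  14.2]
(256, 210) [643.5 210.1  35.1]
(330, 230) [579.9 -35.3   4. ]
```

View pics/cropA.png

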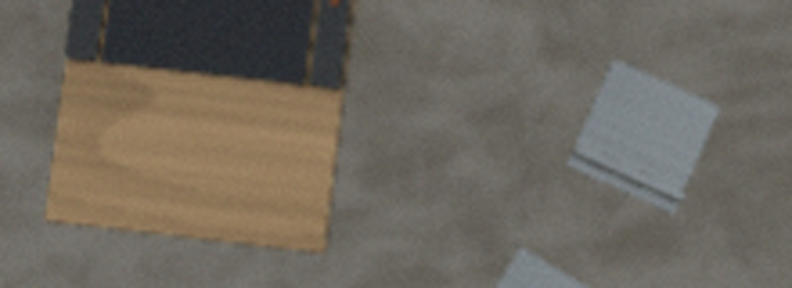

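View pics/cropB.png

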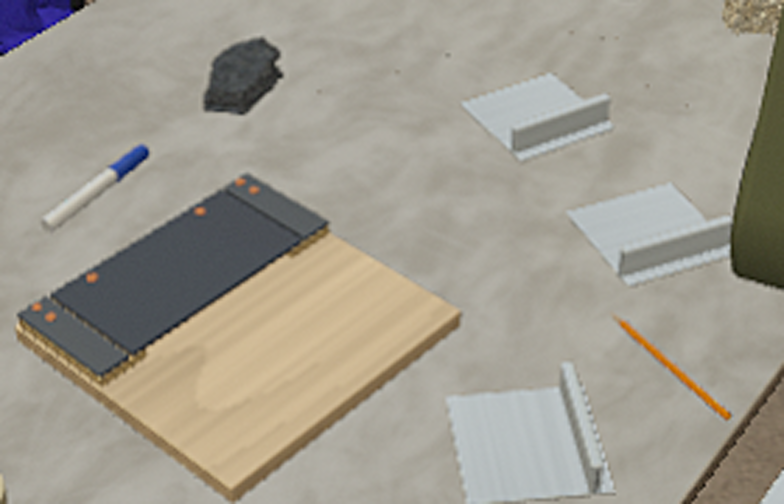

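A at top px (379,243), scene px (372,210), is a complete flashing: a plate with its standing seam on the robot's side. It lies 572 mm from the base, against 373 and 362 mm for B and C, so A is the one meant. Next I fit its pose and the board's from image masks.

```bash
cat > fit.py <<'E'
from h import *
from scipy.optimize import minimize
FL=[(-55,55,-55,55,0,3),(-45,-35,-55,55,3,32)]
WOOD=[(-130,20,-130,130,0,18)]
def box(b): return np.array([(x,y,z) for x in b[:2] for y in b[2:4] for z in b[4:]],float)
def proj(c,P):
    Rc=c["R"].T; return cv2.projectPoints(P,cv2.Rodrigues(Rc)[0],-Rc@c["e"],c["K"],c["d"])[0].reshape(-1,2)
def render(c,boxes,p,z0,roi,S=6):
    x0,y0,x1,y1=roi; m=np.zeros(((y1-y0)*S,(x1-x0)*S),np.uint8); ca,sa=np.cos(p[2]),np.sin(p[2])
    for b in boxes:
        B=box(b); W=np.c_[B[:,0]*ca-B[:,1]*sa+p[0],B[:,0]*sa+B[:,1]*ca+p[1],B[:,2]+z0]
        q=(proj(c,W)-[x0-.5,y0-.5])*S-.5
        cv2.fillConvexPoly(m,cv2.convexHull(np.round(q*16).astype(np.int32)),255,shift=4)
    return cv2.resize(m,None,fx=1/S,fy=1/S,interpolation=cv2.INTER_AREA)/255.
def fit(obs,boxes,p0,z0=0):
    f=lambda v:sum(np.abs(render(c,boxes,(v[0],v[1],v[2]/100),z0,r)-m).sum()/m.sum() for c,r,m in obs)
    v=np.array([p0[0],p0[1],p0[2]*100.])
    for _ in range(2):
        o=minimize(f,v,method="Nelder-Mead",options=dict(initial_simplex=v+np.array([[0,0,0],[8,0,0],[0,8,0],[0,0,8]]),xatol=.05,fatol=1e-5)); v=o.x
    return np.array([v[0],v[1],v[2]/100]).round(3),round(o.fun,3)
def sub(c,roi): x0,y0,x1,y1=roi; return c["img"][y0:y1,x0:x1].astype(int)
def biggest(m):
    n,l,s,_=cv2.connectedComponentsWithStats(m.astype(np.uint8)); return (l==1+s[1:,4].argmax()).astype(float)
def metal(c,roi,t=3): a=sub(c,roi); return biggest(cv2.morphologyEx(((a[...,0]-a[...,2])>t).astype(np.uint8),cv2.MORPH_CLOSE,np.ones((3,3))))
def wood(c,roi): a=sub(c,roi); return biggest((a[...,2]-a[...,0])>28)
E
python3 - <<'E'
from fit import *
t=cam("top"); s=cam("scene")
rt,rs=(345,212,412,274),(335,185,408,234)
F=[(t,rt,metal(t,rt)),(s,rs,metal(s,rs))]
bt,bs=(205,215,305,280),(180,225,350,352)
W=[(t,bt,wood(t,bt)),(s,bs,wood(s,bs))]
for n,O,B,p in(("fl",F,FL,(536,-200,-.4)),("wood",W,WOOD,(560,200,-.1))):
    for o in (O[:1],O[1:],O): print(n,fit(o,B,p))
    for k,(c,r,m) in enumerate(O):
        q=fit(O,B,p)[0]; d=np.abs(render(c,B,q,0,r)-m); im=np.hstack([m,render(c,B,q,0,r),d])*255
        cv2.imwrite(f"pics/m_{n}{k}.png",cv2.resize(im,(780,int(780*im.shape[0]/im.shape[1]))))
a=[cv2.resize(cv2.imread(f"pics/m_{n}{k}.png"),(390,150)) for n in("fl","wood") for k in(0,1)]
cv2.imwrite("pics/fits.png",np.vstack([np.hstack(a[:2]),np.hstack(a[2:])]))
E
```

```text
fl (array([ 5.37796e+02, -1.97530e+02, -4.27000e-01]), np.float64(0.056))
fl (array([ 556.734, -204.753,   -0.665]), np.float64(0.843))
fl (array([ 5.38582e+02, -1.98547e+02, -4.27000e-01]), np.float64(0.936))
wood (array([ 5.74577e+02,  2.13195e+02, -1.13000e-01]), np.float64(0.019))
wood (array([ 5.75946e+02,  2.11873e+02, -1.15000e-01]), np.float64(0.082))
wood (array([ 5.74947e+02,  2.12870e+02, -1.14000e-01]), np.float64(0.104))[ WARN:0@1.019] global loadsave.cpp:1063 imwrite_ Unsupported depth image for selected encoder is fallbacked to CV_8U.
```

View pics/fits.png

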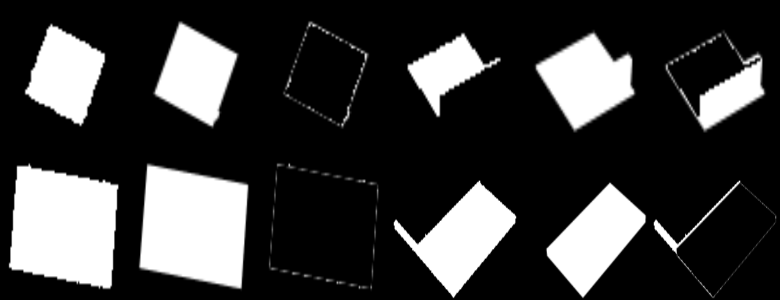

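The top-view masks fit very well. Flashing A is at (538, -197.5), yaw -0.427; the board is at (575, 213), yaw -0.114. The scene camera's flashing mask is unreliable because the seam face is shaded, but its board fit agrees. I'll move above the seam.

Request:
{"api": "arm_command", "payload": {"plan": [[0.1,0,0,0,-0.1726],[0.1,0,0,0,-0.1726],[0.1,0,0,0,-0.1726],[0.1,0,0,0,-0.1726],[0.1,0,0,0,-0.1726],[0.1,0.0384,0.0145,0,0],[0.1,0.0384,0.0145,0,0],[0.1,0.0384,0.0145,0,0],[0.1,0.0384,0.0145,0,0],[0.1,0.0384,0.0145,0,0],[0.1,0.0384,0.0145,0,0],[0.1,0.0384,0.0145,0,0],[0.1,0.0384,0.0145,0,0],[0.1,0.0384,0.0145,0,0],[0.1,0.0384,0.0145,0,0],[0.1,0.0384,0.0145,0,0],[0.1,0.0384,0.0145,0,0],[0.1,0,0,0.03,0],[0.1,0,0,0.03,0],[0.1,0,0,0,0]], "newtons": 30}}

```text
clock: 2.8
eef_pos: [500.8, -180.6, 143.8]
eef_rot: [-3.138, 0.0, 1.144]
wrist_force: [-0.2, 0.6, -0.3]
finger_gap: 51.6
finger_force: 0.0
```

Request:
{"api": "arm_command", "payload": {"plan": [[0.1,0,0,0.03,0],[0.1,0,0,0.03,0],[0.1,0,0,0.03,0],[0.1,0,0,0.01,0],[0.1,0,0,0,0]]}}

```text
clock: 3.42
eef_pos: [502.0, -181.3, 46.3]
eef_rot: [3.141, -0.0, 1.144]
wrist_force: [0.5, -0.0, 0.3]
finger_gap: 51.4
finger_force: 0.0
```

```bash
python3 - <<'E'
from h import *
s=cam("scene"); cv2.imwrite("pics/pre.png",cv2.resize(s["img"][130:250,310:450],None,fx=4.5,fy=4.5,interpolation=cv2.INTER_CUBIC))
E
```

```text
(no output)
```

View pics/pre.png

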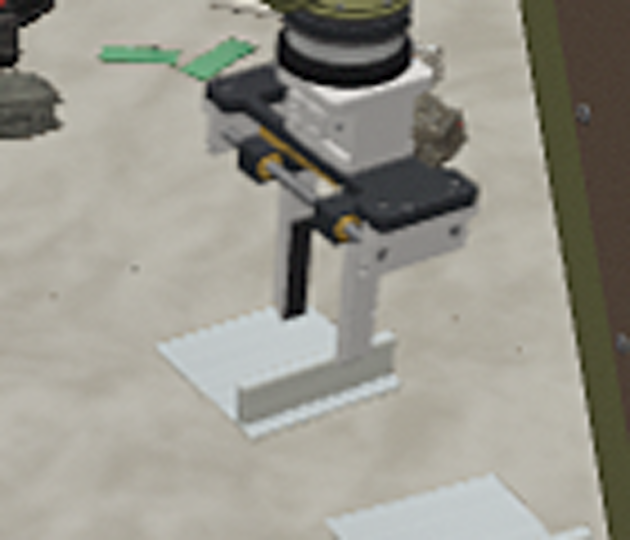

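The crop shows the far finger (tip near 292,318) and the near finger (tip near 355,355) on either side of the seam, above A. I'll descend to about 7 mm and close.

Request:
{"api": "arm_command", "payload": {"plan": [[0.1,0,0,0.02,0],[0.1,0,0,0.012,0],[0.1,0,0,0.007,0],[0.1,0,0,0,0],[-1,0,0,0,0],[-1,0,0,0,0],[-1,0,0,0,0],[-1,0,0,0,0],[-1,0,0,0,0],[-1,0,0,0,0],[-1,0,0,0,0],[-1,0,0,0,0]], "newtons": 40}}

```text
clock: 4.97
eef_pos: [501.7, -181.1, 6.5]
eef_rot: [3.141, 0.0, 1.144]
wrist_force: [-0.2, -0.8, 1.6]
finger_gap: 9.8
finger_force: 40.0
```

Gripped: the gap is 9.8 mm, matching the seam. I'll lift, turn to the board's yaw and carry it to a staging point in front of the pocket.

Request:
{"api": "arm_command", "payload": {"plan": [[-1,0,0,-0.02,0],[-1,0,0,-0.04,0],[-1,0,0,-0.04,0],[-1,0,0,0,-0.1565],[-1,0,0,0,-0.1565],[-1,0.04,-0.0092,0,0],[-1,0.04,-0.0092,0,0],[-1,0.04,-0.0092,0,0],[-1,0.04,-0.0092,0,0],[-1,0.04,-0.0092,0,0],[-1,0.04,-0.0092,0,0],[-1,0.04,-0.0092,0,0],[-1,0.04,-0.0092,0,0],[-1,0.04,-0.0092,0,0],[-1,0.04,-0.0092,0,0],[-1,0,0,0.03,0],[-1,0,0,0.02,0],[-1,0,0,0,0],[-1,0,0,0,0]]}}

```text
clock: 7.35
eef_pos: [456.0, 226.8, 57.2]
eef_rot: [3.141, -0.0, 1.457]
wrist_force: [0.5, -0.0, -1.4]
finger_gap: 9.6
finger_force: 40.0
```

```bash
python3 - <<'E'
from fit import *
s=cam("scene"); t=cam("top"); print(manip.read_state()["eef_pos"])
a=cv2.resize(s["img"][200:360,170:400],None,fx=3.4,fy=3.4,interpolation=cv2.INTER_CUBIC)
# overlay expected flashing & board
st=manip.read_state(); 
cv2.imwrite("pics/stage.png",a)
# compare flashing plate corners in the scene: predicted pixels
x,y,z=st["eef_pos"]; th=st["eef_rot"][2]-np.pi/2; c,q=np.cos(th),np.sin(th)
B=np.array([(95,55,0),(95,-55,0),(-15,55,0),(-15,-55,0)],float)
W=np.c_[B[:,0]*c-B[:,1]*q+x,B[:,0]*q+B[:,1]*c+y,B[:,2]+z-6.5]
print(th,W.round(1)); print(((proj(s,W)-[170,200])*3.4).round(0))
E
```

```text
[456.20367817 226.89706526  57.4003984 ]
-0.11421433295930772 [[556.9 270.7  50.9]
 [544.3 161.4  50.9]
 [447.6 283.2  50.9]
 [435.  174.   50.9]]
[[280. 303.]
 [401. 220.]
 [402. 386.]
 [522. 295.]]
```

View pics/stage.png

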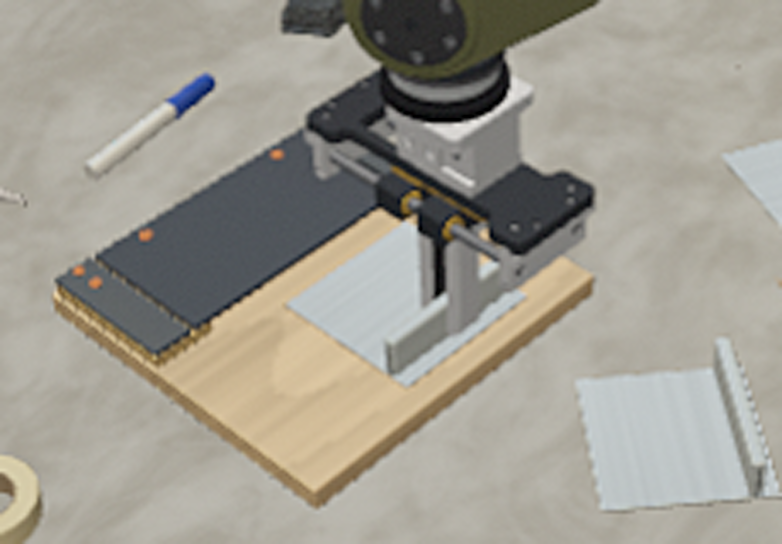

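The crop shows the flashing hanging level over the wood, thin edge parallel to the shingle, left thin corner near (287,303) against a predicted (280,303). I'll lower to about 2 mm above the board, short of the mouth.

Request:
{"api": "arm_command", "payload": {"plan": [[-1,0,0,0.015,0],[-1,0,0,0.01,0],[-1,0,0,0.0055,0],[-1,0,0,0,0],[-1,0,0,0,0]]}}

```text
clock: 8.07
eef_pos: [455.8, 226.8, 26.1]
eef_rot: [3.141, -0.0, 1.457]
wrist_force: [-0.3, 0.2, -0.1]
finger_gap: 9.5
finger_force: 40.0
```

```bash
python3 - <<'E'
from fit import *
st=manip.read_state(); print(st["eef_pos"],st["wrist_force"])
s=cam("scene"); t=cam("top")
np.save("shz.npy",0)
def board(P,b=(575,213,-.114)):
    c,q=np.cos(b[2]),np.sin(b[2]); d=P[:,:2]-b[:2]; return np.c_[d[:,0]*c+d[:,1]*q,-d[:,0]*q+d[:,1]*c]
a=cv2.resize(s["img"][240:330,210:360],None,fx=5.2,fy=5.2,interpolation=cv2.INTER_CUBIC)
b=cv2.resize(t["img"][200:290,205:310],None,fx=5,fy=5,interpolation=cv2.INTER_CUBIC)[:,:525]
o=np.zeros((300+300,780,3),np.uint8); o[:300,:500]=cv2.resize(a,(500,300)); o[300:,:350]=cv2.resize(b,(350,300))
cv2.imwrite("pics/low.png",o)
E
```

```text
[455.83032108 226.84432359  26.11510223] [-0.27380743  0.21661955 -0.12100549]
```

View pics/low.png

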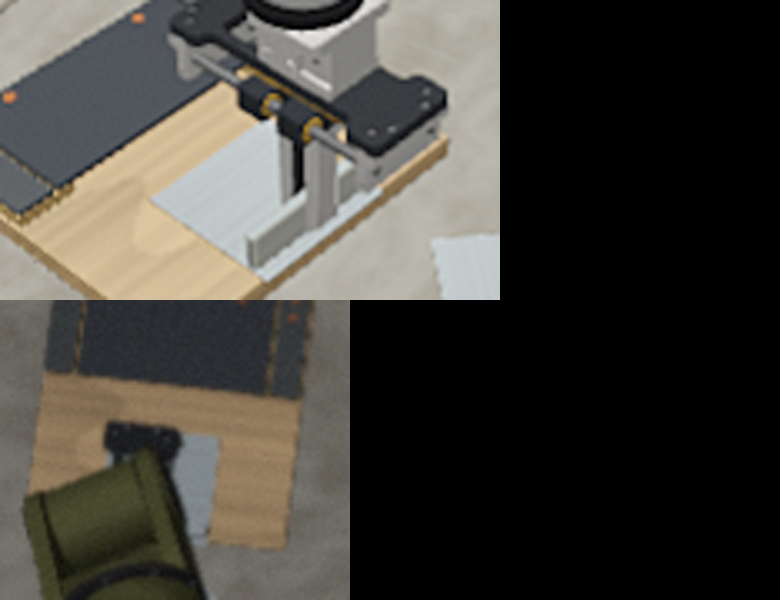

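Upper panel (scene): left thin corner at (152,200), rear-left corner at (262,282). Lower panel (top): right thin corner at (219,437). Converting these to the board frame:

```bash
python3 - <<'E'
from fit import *
def board(P,b):
    c,q=np.cos(b[2]),np.sin(b[2]); d=P[:,:2]-b[:2]; return np.c_[d[:,0]*c+d[:,1]*q,-d[:,0]*q+d[:,1]*c]
s=cam("scene"); t=cam("top"); k=.3
print("scene L thin, L rear",board(onplane(s,[(210+152*k,240+200*k),(210+262*k,240+282*k)],22),(575.9,211.9,-.115)).round(1))
print("top R thin",board(onplane(t,[(205+219*k,200+137*k)],23),(574.6,213.2,-.113)).round(1))
e=manip.read_state()["eef_pos"]; print("tcp",board(np.array([e]),(575,213,-.114)).round(1))
# wood gap between shingle edge and thin edge, right part, top view columns along board y=-45
for y in(-40,-45,-50):
    c,q=np.cos(-.114),np.sin(-.114); X=np.arange(-60,30,2.); W=np.c_[574.6+X*c-y*q,213.2+X*q+y*c,np.full(len(X),20.)]
    p=proj(t,W); im=t["img"].astype(np.float32); v=cv2.remap(im,p[:,0].astype(np.float32).reshape(1,-1),p[:,1].astype(np.float32).reshape(1,-1),cv2.INTER_LINEAR)[0]
    print(y,list(zip(X.astype(int),(v[:,2]-v[:,0]).astype(int))))
E
```

```text
scene L thin, L rear [[ -32.3   55.6]
 [-138.1   58.8]]
top R thin [[-27.4 -54.9]]
tcp [[-120.     0.2]]
-40 [(np.int64(-60), np.int64(-11)), (np.int64(-58), np.int64(-11)), (np.int64(-56), np.int64(-12)), (np.int64(-54), np.int64(-11)), (np.int64(-52), np.int64(-11)), (np.int64(-50), np.int64(-11)), (np.int64(-48), np.int64(-11)), (np.int64(-46), np.int64(-11)), (np.int64(-44), np.int64(-12)), (np.int64(-42), np.int64(-13)), (np.int64(-40), np.int64(-12)), (np.int64(-38), np.int64(-11)), (np.int64(-36), np.int64(-10)), (np.int64(-34), np.int64(-10)), (np.int64(-32), np.int64(-11)), (np.int64(-30), np.int64(-6)), (np.int64(-28), np.int64(0)), (np.int64(-26), np.int64(17)), (np.int64(-24), np.int64(32)), (np.int64(-22), np.int64(47)), (np.int64(-20), np.int64(51)), (np.int64(-18), np.int64(52)), (np.int64(-16), np.int64(53)), (np.int64(-14), np.int64(54)), (np.int64(-12), np.int64(53)), (np.int64(-10), np.int64(53)), (np.int64(-8), np.int64(54)), (np.int64(-6), np.int64(54)), (np.int64(-4), np.int64(53)), (np.int64(-2), np.int64(52)), (np.int64(0), np.int64(51)), (np.int64(2), np.int6
[... 2461 characters left out ...]
.int64(51)), (np.int64(-16), np.int64(51)), (np.int64(-14), np.int64(51)), (np.int64(-12), np.int64(52)), (np.int64(-10), np.int64(53)), (np.int64(-8), np.int64(54)), (np.int64(-6), np.int64(55)), (np.int64(-4), np.int64(56)), (np.int64(-2), np.int64(55)), (np.int64(0), np.int64(53)), (np.int64(2), np.int64(52)), (np.int64(4), np.int64(52)), (np.int64(6), np.int64(54)), (np.int64(8), np.int64(53)), (np.int64(10), np.int64(52)), (np.int64(12), np.int64(52)), (np.int64(14), np.int64(51)), (np.int64(16), np.int64(49)), (np.int64(18), np.int64(42)), (np.int64(20), np.int64(31)), (np.int64(22), np.int64(9)), (np.int64(24), np.int64(-3)), (np.int64(26), np.int64(-7)), (np.int64(28), np.int64(-7))]
```

```bash
cat > scan.py <<'E'
from fit import *
b=(575.9,211.9,-.115)
def scan(c,b,A,B,z,n=400):
    w=np.linspace(0,1,n)[:,None]; P=np.array(A)*(1-w)+np.array(B)*w; k,q=np.cos(b[2]),np.sin(b[2])
    p=proj(c,np.c_[b[0]+P[:,0]*k-P[:,1]*q,b[1]+P[:,0]*q+P[:,1]*k,np.full(n,float(z))]).astype(np.float32)
    v=cv2.remap(c["img"].astype(np.float32),p[:,:1].T.copy(),p[:,1:].T.copy(),cv2.INTER_LINEAR)[0]; m=(v[:,2]-v[:,0])>(20)
    return [P[i].round(1).tolist()+["+" if m[i+1] else "-"] for i in np.flatnonzero(np.diff(m.astype(int)))]
E
python3 - <<'E'
from scan import *
s=cam("scene")
for y in(48,40,30,20): print("y",y,scan(s,b,(-70,y),(15,y),22))
for x in(-45,-60,-75,-95,-110): print("x",x,scan(s,b,(x,30),(x,80),22))
E
```

```text
y 48 [[-29.5, 48.0, '+']]
y 40 [[-29.3, 40.0, '+']]
y 30 [[-28.7, 30.0, '+']]
y 20 [[-28.7, 20.0, '+']]
x -45 [[-45.0, 56.3, '+']]
x -60 [[-60.0, 56.3, '+']]
x -75 [[-75.0, 56.2, '+']]
x -95 [[-95.0, 56.2, '+']]
x -110 [[-110.0, 56.1, '+']]
```

The plate is square to the board, within about 0.01 rad. Its thin edge is near board x = -26.5, so about 76 mm of travel gives a 3 cm tuck. I'll go in part way first.

Request:
{"api": "arm_command", "payload": {"plan": [[-1,0,0.015,0,0],[-1,0,0.015,0,0],[-1,0,0.01,0,0],[-1,0,0.005,0,0],[-1,0,0.005,0,0],[-1,0,0.005,0,0],[-1,0,0.002,0,0],[-1,0,0,0,0]]}}

```text
clock: 9.32
eef_pos: [512.4, 220.3, 26.0]
eef_rot: [-3.142, -0.0, 1.457]
wrist_force: [-1.0, 0.0, -0.9]
finger_gap: 9.5
finger_force: 40.0
```

```bash
python3 - <<'E'
from scan import *
s=cam("scene"); t=cam("top"); e=manip.read_state(); print(e["eef_pos"],e["wrist_force"],e["moment"])
o=np.hstack([cv2.resize(s["img"][215:315,200:330],(520,400),interpolation=cv2.INTER_CUBIC),cv2.resize(t["img"][200:300,240:305],(260,400),interpolation=cv2.INTER_CUBIC)])
cv2.imwrite("pics/mouth.png",o)
E
```

```text
[512.21574036 220.33406446  25.95267908] [-0.45128349  0.0853478  -0.9797895 ] [-0.03549797 -0.05296197  0.01054797]
```

View pics/mouth.png

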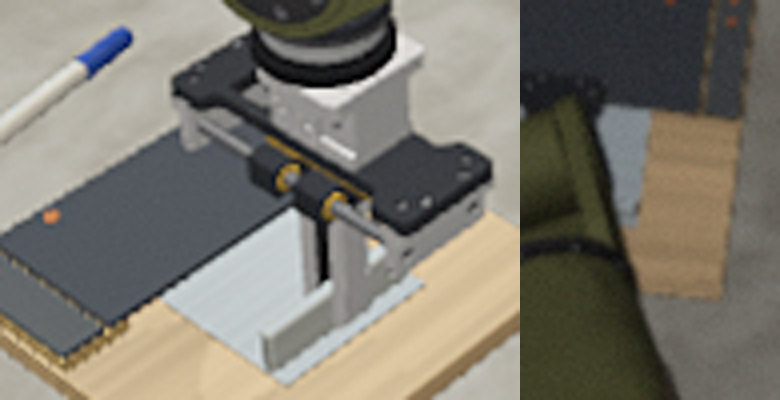

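Both views show the plate passing under the shingle's front edge, around (165,295) to (300,210) in the left panel. The slate still lies flat and the contact force is negligible. I'll push the remaining 19 mm.

Request:
{"api": "arm_command", "payload": {"plan": [[-1,0,0.005,0,0],[-1,0,0.005,0,0],[-1,0,0.005,0,0],[-1,0,0.004,0,0],[-1,0,0,0,0],[-1,0,0,0,0]]}}

```text
clock: 10.18
eef_pos: [531.1, 218.1, 25.9]
eef_rot: [-3.141, 0.0, 1.457]
wrist_force: [0.5, -0.5, -1.3]
finger_gap: 9.9
finger_force: 40.0
```

```bash
python3 - <<'E'
from scan import *
s=cam("scene"); t=cam("top"); e=manip.read_state(); print(e["eef_pos"],e["wrist_force"])
for y in(52,45,38): print("rear y",y,scan(s,b,(-100,y),(-20,y),22))
for y in(-40,-45,-50): print("rear top y",y,scan(t,(574.6,213.2,-.113),(-100,y),(15,y),21))
E
```

```text
[531.13390462 218.18774135  25.96808201] [ 0.99100659 -0.07948283 -0.9173105 ]
rear y 52 [[-63.7, 52.0, '-']]
rear y 45 [[-64.1, 45.0, '-']]
rear y 38 [[-63.7, 38.0, '-']]
rear top y -40 []
rear top y -45 [[-74.3, -45.0, '+'], [-60.2, -45.0, '-']]
rear top y -50 [[-85.6, -50.0, '+'], [-59.9, -50.0, '-']]
```

Rear edge reads -64 (scene) and -60 (top), so the tuck is about 26–30 mm. I'll add 1 mm and start pressing down gently.

Request:
{"api": "arm_command", "payload": {"plan": [[-1,0,0.001,0,0],[-1,0,0,0.0005,0],[-1,0,0,0.0005,0],[-1,0,0,0.0005,0],[-1,0,0,0,0],[-1,0,0,0,0]]}}

```text
clock: 11.02
eef_pos: [532.2, 218.0, 24.5]
eef_rot: [3.142, -0.0, 1.457]
wrist_force: [-1.3, 0.3, 2.2]
finger_gap: 10.1
finger_force: 40.0
```

Request:
{"api": "arm_command", "payload": {"plan": [[-1,0,0,0.0003,0],[-1,0,0,0,0],[-1,0,0,0,0]]}}

```text
clock: 11.4
eef_pos: [532.2, 218.0, 24.5]
eef_rot: [3.142, -0.0, 1.457]
wrist_force: [-3.5, -1.1, 6.5]
finger_gap: 9.9
finger_force: 40.0
```

Request:
{"api": "arm_command", "payload": {"plan": [[-1,0,0,0.0002,0],[-1,0,0,0,0],[-1,0,0,0,0],[-1,0,0,0,0]]}}

```text
clock: 11.9
eef_pos: [532.2, 218.0, 24.5]
eef_rot: [3.142, -0.0, 1.457]
wrist_force: [-4.4, -2.5, 8.1]
finger_gap: 9.7
finger_force: 40.0
```

```bash
python3 - <<'E'
from scan import *
f=[]
for i in range(8):
    s=cam("scene"); e=manip.read_state(); f.append(e["wrist_force"])
print(np.mean(f,0),np.std(f,0),e["eef_pos"],e["clock"])
for y in(52,45,38): print("rear y",y,scan(s,b,(-100,y),(-20,y),20))
for y in(62,70,76): print("shingle y",y,scan(s,b,(0,y),(40,y),33))
o=cv2.resize(s["img"][205:315,190:333],(780,600),interpolation=cv2.INTER_CUBIC)
cv2.imwrite("pics/end.png",o)
E
```

```text
[-4.7427036  -1.59466525  8.2058784 ] [0.44950889 0.31989705 0.39139511] [532.2242768  218.0527094   24.53749076] 12.3
rear y 52 [[-62.3, 52.0, '-']]
rear y 45 [[-61.9, 45.0, '-']]
rear y 38 [[-61.7, 38.0, '-']]
shingle y 62 []
shingle y 70 [[12.7, 70.0, '-']]
shingle y 76 [[13.2, 76.0, '-']]
```

View pics/end.png

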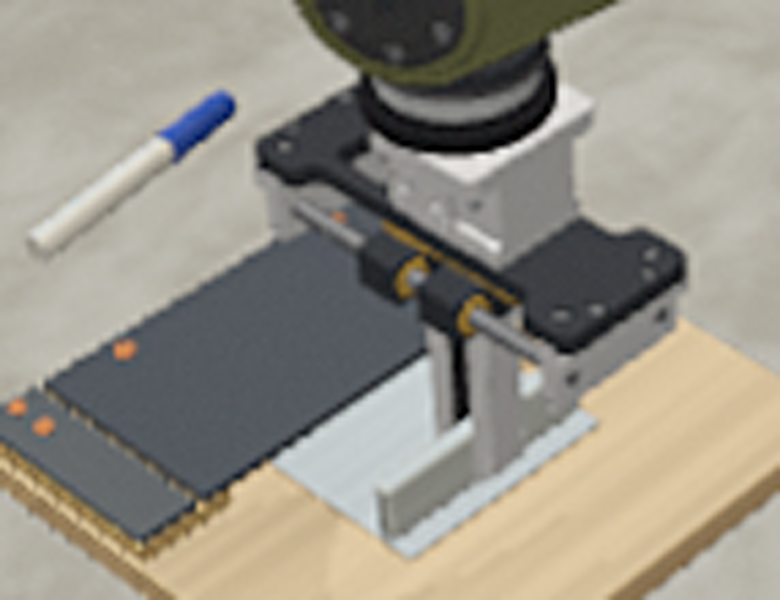

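The final view shows the flashing flat on the board and under the shingle's edge, which runs along about (275,465) to (425,355). The slate lies level. With the scene camera's bias allowed for, the tuck is about 30 mm. The push is 8.2 N, so I'll nudge it closer to 10 N.

Request:
{"api": "arm_command", "payload": {"plan": [[-1,0,0,0.0001,0],[-1,0,0,0,0],[-1,0,0,0,0],[-1,0,0,0,0],[-1,0,0,0,0],[-1,0,0,0,0],[-1,0,0,0,0],[-1,0,0,0,0]]}}

```text
clock: 13.3
eef_pos: [532.2, 218.0, 24.5]
eef_rot: [3.142, -0.0, 1.457]
wrist_force: [-5.3, -1.3, 9.8]
finger_gap: 9.5
finger_force: 40.0
```

```bash
python3 -c "
from cell import manip,ticket
print(manip.read_state()['wrist_force']); print(ticket.sign_off())"
```

```text
[-5.25101917 -1.34220032  9.76594627]
the job is handed in; nothing more can be done
None
```

The job is handed in: the flashing is tucked about 3 cm under the shingle, square to it with the slate lying flat, and still gripped and pressed on the board with about 9.8 N, at 13.3 s on the clock.

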